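Find the eyepiece case that rattles

ROBOT

A 6-joint arm with a two-finger parallel gripper is mounted at the origin on the work surface. World frame = base frame: x ahead of the robot, y to its left, z up, the work surface at z = 0. Lengths are in m, angles in degrees, forces in N, time in s.
With the tool pointing down it reaches from about 0.375 to 0.975 m from the base axis. Payload 3.8 kg.
Tool frame: the origin (TCP) lies where the fingers leave the gripper's body, on its centre line; the fingertips stand 64 mm ahead of it and the grasp point (between the pads) lies 45 mm ahead of it; z points along the fingers, y is the line along which they close (so a half turn about z gives the same grasp; the last joint's range is limited). The gripper opens to 88 mm and grips with 3 to 60 N. Pads are 18 mm wide; open, the fingers measure 123 mm over their backs; the gripper's body (75 mm by 187 mm) begins 45 mm behind the grasp point.
Start: joints at [71.282, 15.12, 91.902, -0, 72.978, -2.114], TCP at [0.193, 0.647, 0.303] pointing down, gripper open.
Joint ranges: [-150.88, 150.88], [-54.13, 125.18], [17.81, 147.31], [-75.09, 255.09], [0, 152.58], [-146.25, 146.25]. Speed limits (degrees/s): [147.25, 147.25, 180, 180, 180, 180].

INTERFACE

Orientations are given as [roll, pitch, yaw] about the fixed x, y, z axes, in that order (R = Rz(yaw) Ry(pitch) Rx(roll)).
In Python, from workcell import env gives the robot as it stands. The module is installed in compiled form; this text tells all that it offers.
- The arm moves only by the tool send_rows, never from a script. Its argument "motion" is a list that holds one entry, the list of rows, each a list of 5 numbers: the shift along the tool's x, y, z in cm, then the turn about the tool's z in degrees, then the opening, from 0 (shut) to 1 (fully open). In form: [[[dx, dy, dz, twist, hand], ...]]. A call has exactly 10 rows; each row is the pose to reach, as a shift and turn from the pose commanded when the call began, along the tool's axes at that moment; what a row does not reach only later rows make up. A row lasts 1/10 s, in which the tool goes at most 50 mm and 8.59 degrees, less where a joint would pass 70% of its speed; a pose out of reach is approached as far as the arm can. A call with a gripper value outside its range is refused whole. The fingers move at their own pace and stop on an object; "newtons" is the grip in N (left out, the last holds). Time passes only in rows, so rows that repeat a pose let the fingers close, or fill a call up. It gives the time, the measured TCP pose, the force, the opening and the grip force at its end, in the units of the state.
- env.state(): the state, without advancing time (a new reading comes with each control period).
- env.grab_frame(name): name is "side" or "top" or "wrist"; returns the picture (420x560x3 uint8, red, green, blue); there is no depth.
- env.camera_info(name): a dict with "mtx" (3x3 intrinsics, pixels), "view" (4x4, takes a point from world to camera coordinates); the wrist camera has in their place "hand_eye" (4x4, takes a point from camera to tool coordinates, whose origin is the TCP and whose axes are the flange's). Camera axes: x right, y down, z forward; pixel columns grow to the right and rows downward; lengths in m; the calibration is good to about 2 mm. The wrist camera is an equidistant fisheye: a pixel r from the principal point sees the ray r / f radians off the axis. A picture is of the moment at which its call begins: read the wrist's pose just before it. camera_info takes no time and is no camera call.
- env.sign_off(): hands the job in; it is judged then, once.
Trained networks look in the newest picture that a camera, given by its name, has taken for a name from the list of things; names that differ only in an ending like _2 or _b are one class to them, and where a whole thing is asked for, a point or a joint stands for the part that bears it (a point fixed in the world has none). Each returns a list of dicts, best first, with "confidence" (0 to 1); they miss things now and then, are a little off and sometimes report something else, mostly with a low value. They report only what shows in the picture. A call takes as long as a camera call.
- env.search_frame(name, camera): "point" ([x, y, z] in m, in world coordinates, good to about 4 mm: the middle of the surface that is visible of it).
The state is a dict: "t": time; "joint_positions": joint angles; "joint_vel": joint speeds; "effort": joint torques, N m; "ee_pos": TCP position; "ee_rot": TCP orientation; "contact_force": force on the tool from outside, world axes, zero at the start; "moment": the same for the moment, N m; "grip_width": finger opening in m; "gripper_force": force on a finger pad.
Only numpy, scipy, OpenCV 4.12 (cv2) and the standard library are available. Lean on these libraries where they do the work, as an engineer would, in place of code of your own. Each camera call takes 0.05 s, during which the arm holds its last target. There are 200 camera calls.

TASK

Slide the cover of the wooden accessory box fully open, away from the robot, then check the three sealed eyepiece cases one at a time from the robot's left to its right: lift each well clear of the box (about 15 cm above the table), shake it briskly to and fro, and stand it back in its own place before taking the next. In exactly one of them the eyepiece has come loose and rattles, so after all three have been shaken the program finishes while holding that one out forward for a colleague to take: in the gripper, level and at rest, over the far half of the box and about 15 cm above the opened cover, with the other two standing in their places. Leave the small accessories in the far bay and the petri dish and magnifier beside the box as they lie.

Things in the scene. Friction and masses are not known exactly. Their poses are not given: they have to be found in the camera images.
- box: open wooden accessory box, 242 mm (x) by 302 mm (y), side walls 67 mm high, fixed to the table. Origin at the centre of its underside; x points away from the robot (yaw up to 0.25 rad), y to the robot's left. Two bays, each 112 mm (x) by 290 mm (y) inside: the near bay (centre x = -59 mm) holds the cases, the far bay (x = +59 mm) small accessories. Near wall 56 mm, middle wall 52 mm high
- place_left (a point): middle of the left place's floor in the near bay (box x = -59, y = +96 mm), 6 mm above the table. Low dividers, 26 mm high over the table and 4 mm thick, at box y = +48 and -48 mm, part the near bay into three places 92 to 95 mm long (y) and 112 mm wide (x). A case starts within 7 mm of its place's middle
- place_middle (a point): the same for the middle place (box y = 0)
- place_right (a point): the same for the right place (box y = -96 mm)
- cover (a joint): how far the flat plywood cover has been slid along the box's +x, in m: 0 = closed over the near bay, 0.118 = fully open, over the far bay (hard stop). Cover 121 by 288 by 5 mm, its top 61 mm above the table; slides in grooves with about 1.5 N of friction and stays where it is left
- cover_rib (a point): centre of the wooden grip rib on the middle of the cover: 12 mm thick (box x) by 70 mm long (box y), standing 16 mm above the cover's top; this point lies at half its height, 69 mm above the table
- case_left: sealed eyepiece case that starts in the left place, one of three alike: black plastic, thin grey seam, 44 mm (x) by 80 mm (y) by 44 mm high, 0.24 to 0.30 kg in all. Origin at the centre of its underside, z up; its x and y start along the box's. Any of the three may be the one that rattles
- case_middle: sealed eyepiece case that starts in the middle place, one of three alike: black plastic, thin grey seam, 44 mm (x) by 80 mm (y) by 44 mm high, 0.24 to 0.30 kg in all. Origin at the centre of its underside, z up; its x and y start along the box's. Two of the cases hold their 150 g eyepiece tight in foam
- case_right: sealed eyepiece case that starts in the right place, one of three alike: black plastic, thin grey seam, 44 mm (x) by 80 mm (y) by 44 mm high, 0.24 to 0.30 kg in all. Origin at the centre of its underside, z up; its x and y start along the box's. In the one that rattles a loose 26 mm thick eyepiece of 150 g rolls to and fro by 46 mm along the case's y, knocks at its ends and, after a brisk stroke that way, stays at the leading end
- filter_disc: bystander: filter disc, 45 mm across, 6 mm high, lying in the far bay (the cover passes above it); origin under its centre
- dust_cap: bystander: round black dust cap, 37 mm across, 22 mm high, in the far bay (the cover passes above it); origin under its centre
- dish_1: bystander: closed petri dish, 90 mm across, 15 mm high, on the table to the left of the box; origin under its centre
- magnifier: bystander: cream hand magnifier lying flat on the table to the right of the box, 165 mm long along its x, 52 mm wide, 19 mm high; origin under its middle

How it is judged (in metres and radians):
On the way, in this order (a step that is already met when the one before it is completed fails the run):
1. the cover is slid fully open, over the far bay (value of joint cover above 0.11 m), for 0.1 s.
2. the left case is lifted clear of the box and swung briskly, the other two standing in their places (z of case_left in the frame of box above 0.1 m and contact force between the fingers and case_left above 0.5 N and (linear speed of case_left above 0.12 m/s or angular speed of case_left above 0.8 rad/s) and horizontal distance between case_middle and place_middle below 0.035 m and z of each of case_middle, case_right in the frame of box below 0.015 m and angle between each of case_middle, case_right's own z axis and vertical below 0.2 rad and horizontal distance between case_right and place_right below 0.035 m).
3. the left case is checked in its swing, still aloft (z of case_left in the frame of box above 0.1 m and contact force between the fingers and case_left above 0.5 N and linear speed of case_left below 0.07 m/s and angular speed of case_left below 0.5 rad/s and horizontal distance between case_middle and place_middle below 0.035 m and z of each of case_middle, case_right in the frame of box below 0.015 m and angle between each of case_middle, case_right's own z axis and vertical below 0.2 rad and horizontal distance between case_right and place_right below 0.035 m).
4. the left case is swung briskly again, still aloft (all of step 2).
5. the middle case is lifted clear of the box and swung briskly, the other two standing in their places (z of case_middle in the frame of box above 0.1 m and contact force between the fingers and case_middle above 0.5 N and (linear speed of case_middle above 0.12 m/s or angular speed of case_middle above 0.8 rad/s) and horizontal distance between case_left and place_left below 0.035 m and z of each of case_left, case_right in the frame of box below 0.015 m and angle between each of case_left, case_right's own z axis and vertical below 0.2 rad and horizontal distance between case_right and place_right below 0.035 m).
6. the middle case is checked in its swing, still aloft (z of case_middle in the frame of box above 0.1 m and contact force between the fingers and case_middle above 0.5 N and linear speed of case_middle below 0.07 m/s and angular speed of case_middle below 0.5 rad/s and horizontal distance between case_left and place_left below 0.035 m and z of each of case_left, case_right in the frame of box below 0.015 m and angle between each of case_left, case_right's own z axis and vertical below 0.2 rad and horizontal distance between case_right and place_right below 0.035 m).
7. the middle case is swung briskly again, still aloft (all of step 5).
8. the right case is lifted clear of the box and swung briskly, the other two standing in their places (z of case_right in the frame of box above 0.1 m and contact force between the fingers and case_right above 0.5 N and (linear speed of case_right above 0.12 m/s or angular speed of case_right above 0.8 rad/s) and horizontal distance between case_left and place_left below 0.035 m and z of each of case_left, case_middle in the frame of box below 0.015 m and angle between each of case_left, case_middle's own z axis and vertical below 0.2 rad and horizontal distance between case_middle and place_middle below 0.035 m).
9. the right case is checked in its swing, still aloft (z of case_right in the frame of box above 0.1 m and contact force between the fingers and case_right above 0.5 N and linear speed of case_right below 0.07 m/s and angular speed of case_right below 0.5 rad/s and horizontal distance between case_left and place_left below 0.035 m and z of each of case_left, case_middle in the frame of box below 0.015 m and angle between each of case_left, case_middle's own z axis and vertical below 0.2 rad and horizontal distance between case_middle and place_middle below 0.035 m).
10. the right case is swung briskly again, still aloft (all of step 8).
At the end, for the whole second after the job is handed in: The rattling case is held in the fingers over the far half of the box (centre 15 mm or more past the middle wall), underside 140 mm or more above the table, within 0.3 rad of level, under 0.05 m/s; the other two stand upright in the near bay; the cover is open over 105 mm (((distance between eyepiece_c0 and case_left below 0.05 m and x of case_left in the frame of box between 0.015 and 0.2 m and y of case_left in the frame of box between -0.15 and 0.15 m and z of case_left in the frame of box above 0.14 m and angle between case_left's own z axis and vertical below 0.3 rad and contact force between the fingers and case_left above 1 N and linear speed of case_left below 0.05 m/s and (horizontal distance between case_middle and place_middle below 0.035 m and z of case_middle in the frame of box below 0.015 m and angle between case_middle's own z axis and vertical below 0.2 rad) and (horizontal distance between case_right and place_right below 0.035 m and z of case_right in the frame of box below 0.015 m and angle between case_right's own z axis and vertical below 0.2 rad)) or (distance between eyepiece_c0 and case_middle below 0.05 m and x of case_middle in the frame of box between 0.015 and 0.2 m and y of case_middle in the frame of box between -0.15 and 0.15 m and z of case_middle in the frame of box above 0.14 m and angle between case_middle's own z axis and vertical below 0.3 rad and contact force between the fingers and case_middle above 1 N and linear speed of case_middle below 0.05 m/s and (horizontal distance between case_left and place_left below 0.035 m and z of case_left in the frame of box below 0.015 m and angle between case_left's own z axis and vertical below 0.2 rad) and (horizontal distance between case_right and place_right below 0.035 m and z of case_right in the frame of box below 0.015 m and angle between case_right's own z axis and vertical below 0.2 rad)) or (distance between eyepiece_c0 and case_right below 0.05 m and x of case_right in the frame of box between 0.015 and 0.2 m and y of case_right in the frame of box between -0.15 and 0.15 m and z of case_right in the frame of box above 0.14 m and angle between case_right's own z axis and vertical below 0.3 rad and contact force between the fingers and case_right above 1 N and linear speed of case_right below 0.05 m/s and (horizontal distance between case_left and place_left below 0.035 m and z of case_left in the frame of box below 0.015 m and angle between case_left's own z axis and vertical below 0.2 rad) and (horizontal distance between case_middle and place_middle below 0.035 m and z of case_middle in the frame of box below 0.015 m and angle between case_middle's own z axis and vertical below 0.2 rad))) and value of joint cover above 0.105 m); the arm keeps its last pose, push and grip.
It fails at once if the filter disc or the dust cap is pushed or carried more than 30 mm away (distance of any of filter_disc, dust_cap from where it was at the start of the episode above 0.03 m).
It fails at once if the petri dish is pushed or carried more than 30 mm away (distance of dish_1 from where it was at the start of the episode above 0.03 m).
It fails at once if the magnifier is pushed or carried more than 30 mm away (distance of magnifier from where it was at the start of the episode above 0.03 m).
It also fails if it takes over 72 s, if anything falls off the work surface, if the arm or the gripper's body presses on something with over 40 N, if the wrist force passes 120 N, or if a joint passes its speed limit or range.

## Working session

There is one attempt and no reset: what is moved stays moved. The work goes in short steps, Python scripts to look and compute and a tool call to move; the robot and the scene stay as the last step left them, time stands still between calls to the robot, and variables do not carry over. Pictures are saved under pics/ and viewed, at most 13 in all, crops included, and the job is handed in when it is done.

Besides the shell and the picture viewer there is one more tool, called after ">>>" by a JSON object that holds its "fn" and its "kwargs". send_rows: Moves the arm, as the interface text tells. Its arguments: {"type":"object","properties":{"motion":{"type":"array"},"newtons":{"type":"number"}},"required":["motion"]}

```bash
mkdir -p pics
python3 - <<'E'
from workcell import env
import cv2, numpy as np
print(env.state())
for c in ("top","side"):
    im=env.grab_frame(c); cv2.imwrite(f"pics/{c}0.png",im[:,:,::-1])
    i=env.camera_info(c); print(c,np.round(i["mtx"],1).tolist(),np.round(i["view"],4).tolist())
    for n in ("cover_rib","cover","box","case_left","dish_1","magnifier"):
        print(n,[(np.round(d["point"],4).tolist(),round(d["confidence"],2)) for d in env.search_frame(n,c)][:3])
print(env.camera_info("wrist"))
E
```

```text
{'t': 0.0, 'joint_positions': array([ 7.12828814e+01,  1.51677342e+01,  9.19810242e+01, -6.23440647e-04,
        7.29772222e+01, -2.11227302e+00]), 'joint_vel': array([ 0.0058191 , -0.03081916, -0.06041561,  0.11389296, -0.01306151,
        0.05144445]), 'effort': array([ 3.85211533e-04, -5.02094722e+01, -3.56877565e+01,  7.30068167e-02,
        2.89754552e-02, -1.62016554e-04]), 'ee_pos': array([0.19269399, 0.64631655, 0.30140677]), 'ee_rot': array([-1.79874083e+02, -4.04803983e-03,  1.63395333e+02]), 'contact_force': array([-0.6111487 ,  0.19285402, -0.09796422]), 'moment': array([ 0.01921286, -0.01339202, -0.02373927]), 'gripper_force': 0.0, 'grip_width': 0.08837055057544313}
top [[473.3, 0.0, 284.1], [0.0, 473.3, 203.5], [0.0, 0.0, 1.0]] [[0.0135, -0.9998, 0.015, -0.0179], [-0.9902, -0.0154, -0.1387, 0.5823], [0.1389, -0.013, -0.9902, 0.9743], [0.0, 0.0, 0.0, 1.0]]
cover_rib [([0.4943, 0.0324, 0.0661], 0.95)]
cover [([0.4948, 0.0392, 0.0575], 0.84)]
box [([0.5426, 0.033, 0.0622], 0.93)]
case_left []
dish_1 [([0.5101, 0.3768, 0.0141], 0.85), ([0.5406, 0.0255, 0.0591], 0.31)]
magni
[... 279 characters left out ...]
, ([0.6198, 0.0628, 0.0111], 0.45)]
cover [([0.4948, 0.0518, 0.0579], 0.74)]
box [([0.5402, 0.055, 0.0624], 0.65)]
case_left []
dish_1 []
magnifier [([0.5773, -0.3809, 0.0148], 0.96)]
{'mtx': array([[325.1922621 ,   0.        , 281.41724318],
       [  0.        , 325.1922621 , 210.28986038],
       [  0.        ,   0.        ,   1.        ]]), 'hand_eye': array([[-9.80625273e-04, -9.47634665e-01, -3.19354943e-01,
         8.35887331e-02],
       [ 9.99999504e-01, -8.73704669e-04, -4.78063541e-04,
        -4.58887276e-04],
       [ 1.74007678e-04, -3.19355254e-01,  9.47635052e-01,
        -8.14111665e-02],
       [ 0.00000000e+00,  0.00000000e+00,  0.00000000e+00,
         1.00000000e+00]])}
```

View pics/top0.png

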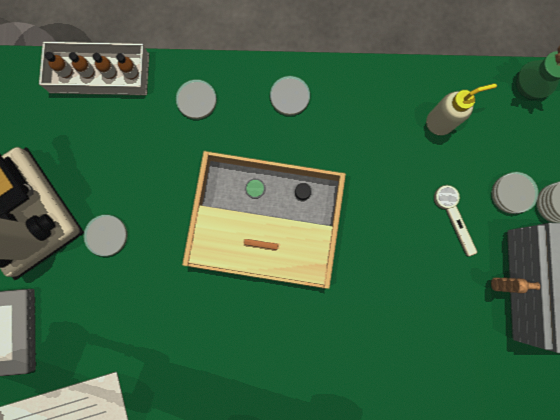

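The box lies at about (265,220) px, turned roughly -9°, with the rib at (261,244). The dish is at (105,235) and the magnifier at (455,218). Next I'll refine the box pose.

```bash
cat > h.py <<'E'
import numpy as np, cv2
from scipy.optimize import least_squares
from scipy.spatial.transform import Rotation as R
from workcell import env
def pix(c,P):
    i=env.camera_info(c); P=np.atleast_2d(P); q=(np.c_[P,np.ones(len(P))]@i["view"].T)[:,:3]@i["mtx"].T
    return q[:,:2]/q[:,2:]
def ray(c,uv,z):
    i=env.camera_info(c); V=i["view"]; d=V[:3,:3].T@np.linalg.inv(i["mtx"])@[uv[0],uv[1],1]; o=-V[:3,:3].T@V[:3,3]
    return o+d*(z-o[2])/d[2]
def box2w(b,p):
    c,s=np.cos(b[2]),np.sin(b[2]); p=np.atleast_2d(p); 
    return np.c_[b[0]+c*p[:,0]-s*p[:,1], b[1]+s*p[:,0]+c*p[:,1], p[:,2]]
def shift(dw):  # world shift -> tool cm with present pose
    return R.from_euler("xyz",env.state()["ee_rot"],degrees=True).inv().apply(dw)*100
E
python3 - <<'E'
from h import *
im=cv2.imread("pics/top0.png"); hsv=cv2.cvtColor(im,cv2.COLOR_BGR2HSV)
m=((hsv[...,0]<35)|(hsv[...,1]<60)).astype(np.uint8)*255
m[:, :150]=0; m[:,380:]=0; m[:130]=0; m[320:]=0
m=cv2.morphologyEx(m,cv2.MORPH_OPEN,np.ones((3,3)))
c=max(cv2.findContours(m,0,2)[0],key=cv2.contourArea); h=cv2.convexHull(c)
q=cv2.approxPolyDP(h,6,True)[:,0]; print(q)
C=q.astype(float)
loc=np.array([[.121,.151,.067],[.121,-.151,.067],[-.121,-.151,.067],[-.121,.151,.067]])
if len(C)==4:
    guess=pix("top",box2w([.545,.03,-.16],loc)); C=np.array([C[np.argmin(np.linalg.norm(C-g,axis=1))] for g in guess])
    f=least_squares(lambda b:(pix("top",box2w(b,loc))-C).ravel(),[.545,.03,-.16]); b=f.x
    print(b,np.degrees(b[2]),f.fun.round(1))
    rm=((hsv[...,0]<14)&(hsv[...,1]>90)).astype(np.uint8); rm[:230]=0;rm[260:]=0;rm[:,:225]=0;rm[:,300:]=0
    ys,xs=np.nonzero(rm);r=cv2.minAreaRect(np.c_[xs,ys].astype(np.float32)); print(r,ray("top",r[0],.073))
    for y in (0,.096,-.096): print(box2w(b,[-.059,y,.006]))
    print("rib exp",box2w(b,[-.059,0,.069]))
E
```

```text
[[204 151]
 [344 173]
 [328 287]
 [183 264]]
[ 0.54826703  0.0304326  -0.14202131] -8.137221711969655 [-0.5 -0.5  0.7 -0.4  0.4  0.5 -0.6  0.4]
((260.8378601074219, 243.9729766845703), (32.55099868774414, 5.589565277099609), 9.462322235107422) [0.49341941 0.03742861 0.073     ]
[[0.48986105 0.03878372 0.006     ]]
[[0.50344931 0.13381718 0.006     ]]
[[ 0.47627279 -0.05624975  0.006     ]]
rib exp [[0.48986105 0.03878372 0.069     ]]
```

View pics/side0.png

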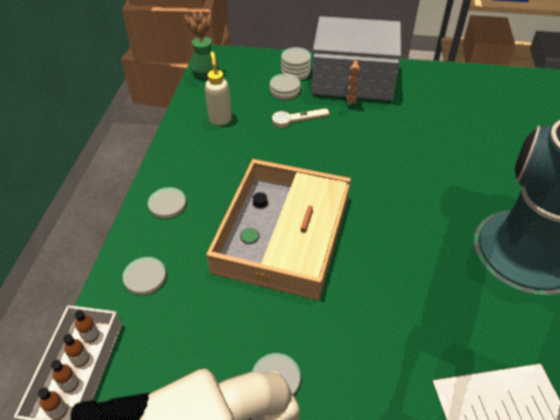

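Run:
```python
from h import *
print(shift(np.array([.492,.0375,.30])-env.state()["ee_pos"]), shift([1,0,0]),shift([0,1,0]))
```

```text
[-46.07704693 -49.84689479   0.27067689] [-9.58291300e+01  2.85793253e+01  2.93677070e-03] [2.85793255e+01 9.58291295e+01 9.65468483e-03]
```

The side view agrees: the box is clear, the cover is closed, and nothing tall stands in the path. I'll move toward the rib.

>>> {"fn": "send_rows", "kwargs": {"motion": [[[-1.6,-1.7,0,8,0.4],[-4.3,-4.6,0.5,16.4,0.4],[-7.6,-8.2,1,24.6,0.4],[-10.9,-11.8,1.5,32.8,0.4],[-14.2,-15.3,2,41,0.4],[-17.5,-18.9,2.5,49.2,0.4],[-20.8,-22.5,3,57.4,0.4],[-24.1,-26,3.5,65.5,0.4],[-27.4,-29.6,4,73.6,0.4],[-30.7,-33.1,4.5,81.7,0.4]]]}}

```text
t: 1.7
ee_pos: [0.393, 0.2402, 0.258]
ee_rot: [179.9, -0.0, 81.4]
contact_force: [0.1, 0.3, 1.2]
grip_width: 0.0349
gripper_force: 0.0
```

Run:
```python
from h import *
s=env.state(); print(s["ee_pos"],s["ee_rot"],s["joint_positions"],s["grip_width"])
print(shift(np.array([.492,.0375,.18])-s["ee_pos"]))
```

```text
[0.39299143 0.24015133 0.25799486] [ 1.79937643e+02 -4.32618247e-02  8.13817764e+01] [ 2.83310521e+01 -6.68463415e+00  1.20073681e+02 -3.17228054e-03
  6.65351142e+01  3.69505605e+01] 0.03491683671203432
[-18.55855735  12.81730948   7.79942943]
```

>>> {"fn": "send_rows", "kwargs": {"motion": [[[-2,1.4,0.7,0,0.4],[-6,4.1,2,0,0.4],[-10,6.9,3.5,0,0.4],[-14,9.7,5,0,0.4],[-17,11.7,6.5,0,0.4],[-18.5,12.8,8.5,0,0.4],[-18.5,12.8,11,0,0.4],[-18.5,12.8,12.7,0,0.4],[-18.5,12.8,12.7,0,0.2],[-18.5,12.8,12.7,0,0]]], "newtons": 15}}

```text
t: 2.7
ee_pos: [0.4925, 0.0404, 0.1309]
ee_rot: [-180.0, 0.0, 81.7]
contact_force: [-0.3, -0.3, -0.3]
grip_width: 0.0217
gripper_force: 0.0
```

Run:
```python
from h import *
s=env.state(); print(s["ee_pos"],s["ee_rot"],s["grip_width"],s["gripper_force"])
```

```text
[0.49245812 0.04040073 0.13089627] [-1.79980492e+02  1.56401707e-03  8.16931713e+01] 0.021672231368993673 0.0
```

>>> {"fn": "send_rows", "kwargs": {"motion": [[[0,0,0,0,0],[0,0,0,0,0],[0,1,0,0,0],[0,3,0,0,0],[0,5,0,0,0],[0,7,0,0,0],[0,9,0,0,0],[0,10.6,0,0,0],[0,11.5,0,0,0],[0,11.7,0,0,0]]]}}

```text
t: 3.7
ee_pos: [0.6059, 0.0245, 0.1316]
ee_rot: [-179.5, -0.0, 81.7]
contact_force: [-16.3, 4.8, 17.7]
grip_width: 0.0118
gripper_force: 15.0
```

>>> {"fn": "send_rows", "kwargs": {"motion": [[[0,-0.2,0,0,0.5],[0,-0.2,0,0,0.5],[0,-0.2,-1.5,0,0.75],[0,-0.2,-4,0,0.75],[1,-2,-7,0,0.75],[3,-4.5,-9,0,0.75],[5,-7,-10,0,0.75],[7,-9.5,-10,0,0.75],[9,-11.5,-10,0,0.75],[9.4,-11.8,-10,0,0.75]]], "newtons": 40}}

```text
t: 4.7
ee_pos: [0.5038, 0.1351, 0.232]
ee_rot: [179.9, -0.1, 81.8]
contact_force: [1.2, -0.0, 0.0]
grip_width: 0.0659
gripper_force: 0.0
```

Run:
```python
from h import *
s=env.state(); print(s["ee_pos"],s["ee_rot"],s["contact_force"],s["moment"])
for c in ("top","wrist"):
    im=env.grab_frame(c); cv2.imwrite(f"pics/{c}1.png",im[:,:,::-1])
    for n in ("cover_rib","case_left"):
        print(c,n,[(np.round(d["point"],4).tolist(),round(d["confidence"],2)) for d in env.search_frame(n,c)][:5])
a=cv2.imread("pics/top1.png")[130:310,150:380]; b=cv2.imread("pics/wrist1.png")
a=cv2.resize(a,(383,300)); b=cv2.resize(b,(400,300)); cv2.imwrite("pics/both1.png",np.hstack([a,b]))
```

```text
[0.5037539  0.13513986 0.23202283] [ 1.79932993e+02 -5.40083712e-02  8.18260966e+01] [ 1.17359562 -0.04213454  0.04098228] [-0.04138819  0.06958843 -0.01690298]
top cover_rib [([0.6038, 0.0036, 0.0628], 0.62)]
top case_left [([0.5049, 0.1062, 0.0454], 0.7)]
wrist cover_rib [([0.6034, 0.1016, 0.0627], 0.67)]
wrist case_left [([0.5097, 0.1359, 0.0513], 0.93)]
```

View pics/both1.png

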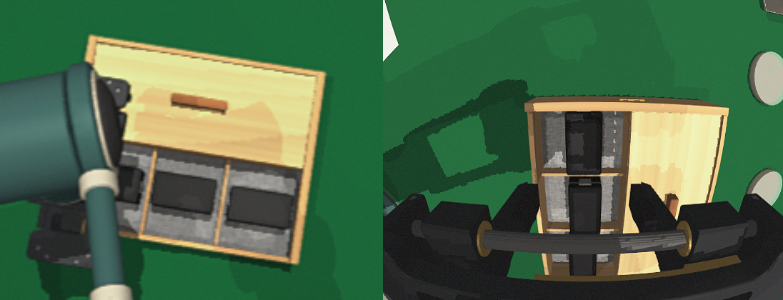

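>>> {"fn": "send_rows", "kwargs": {"motion": [[[0,0.2,1,0,0.65],[0,0.2,3.5,0,0.65],[0,0.2,7,0,0.65],[0,0.2,10,0,0.65],[0,0.2,12.5,0,0.65],[0,0.2,14.4,0,0.65],[0,0.2,15.4,0,0.65],[0,0.2,15.4,0,0.4],[0,0.2,15.4,0,0.3],[0,0.2,15.4,0,0.3]]]}}

```text
t: 6.0
ee_pos: [0.5077, 0.1333, 0.0774]
ee_rot: [179.9, -0.0, 81.7]
contact_force: [-1.0, -0.2, -3.2]
grip_width: 0.0437
gripper_force: 40.0
```

Run:
```python
from h import *
im=cv2.imread("pics/top1.png"); hsv=cv2.cvtColor(im,cv2.COLOR_BGR2HSV)
rm=((hsv[...,0]<14)&(hsv[...,1]>90)).astype(np.uint8); rm[:175]=0;rm[205:]=0;rm[:,:240]=0;rm[:,300:]=0
ys,xs=np.nonzero(rm);r=cv2.minAreaRect(np.c_[xs,ys].astype(np.float32)); print(r,ray("top",r[0],.073))
s=env.state(); print(s["ee_pos"],s["ee_rot"],s["grip_width"],s["gripper_force"],s["contact_force"])
```

```text
((269.1618347167969, 190.94798278808594), (32.54023742675781, 5.778173446655273), 8.746162414550781) [0.6038145  0.02234507 0.073     ]
[0.5076653  0.13327307 0.07744087] [ 1.79924344e+02 -2.72045433e-02  8.16849981e+01] 0.043737523282967906 39.99985962174833 [-1.00554888 -0.18697068 -3.17700906]
```

Run:
```python
from h import *
b=[.54827,.03043,-.142]
for f,xs in (("pics/top0.png",np.arange(-.03,.03,.001)),("pics/top1.png",np.arange(-.03,.03,.001))):
    im=cv2.imread(f)
    for y in (-.05,-.09,-.13,-.02):
        P=pix("top",box2w(b,np.c_[xs,0*xs+y,0*xs+.061])).astype(np.float32)
        v=cv2.remap(im,P[:,0].copy(),P[:,1].copy(),cv2.INTER_LINEAR)[:,0]
        s=v[:,2].astype(int); print(f,y,s[::2].tolist())
```

```text
pics/top0.png -0.05 [219, 219, 218, 219, 219, 219, 219, 219, 219, 219, 219, 219, 219, 219, 219, 220, 222, 216, 146, 133, 141, 141, 141, 144, 145, 144, 141, 140, 142, 146]
pics/top0.png -0.09 [218, 218, 219, 218, 219, 218, 219, 219, 219, 218, 218, 219, 219, 219, 219, 220, 222, 217, 154, 139, 140, 146, 143, 138, 139, 142, 140, 140, 142, 140]
pics/top0.png -0.13 [219, 219, 219, 219, 219, 218, 219, 218, 219, 219, 218, 219, 219, 219, 219, 220, 223, 214, 142, 111, 131, 135, 135, 133, 131, 129, 131, 134, 138, 138]
pics/top0.png -0.02 [219, 219, 219, 219, 218, 219, 219, 218, 219, 219, 219, 219, 219, 219, 219, 220, 222, 206, 154, 125, 142, 146, 145, 146, 144, 143, 143, 147, 149, 151]
pics/top1.png -0.05 [183, 176, 178, 187, 184, 176, 168, 160, 116, 93, 91, 83, 93, 160, 237, 232, 228, 224, 225, 224, 223, 218, 217, 221, 228, 229, 229, 229, 229, 229]
pics/top1.png -0.09 [155, 153, 153, 156, 164, 162, 117, 78, 67, 66, 70, 74, 92, 164, 237, 232, 227, 225, 227, 227, 226, 220, 219, 220, 222, 221, 219, 218, 222, 228]
pics/top1.png -0.13 [123, 119, 122, 123, 125, 122, 77, 56, 56, 58, 63, 72, 96, 167, 237, 233, 230, 229, 229, 229, 229, 230, 229, 229, 229, 229, 229, 229, 229, 229]
pics/top1.png -0.02 [137, 132, 134, 135, 134, 115, 71, 64, 71, 72, 72, 71, 89, 176, 232, 232, 229, 226, 225, 227, 229, 229, 229, 230, 229, 229, 229, 229, 229, 229]
```

Hard-stop force suggested that the cover reached its end, but the camera measures a travel of only about 112 mm. Before lifting anything I'll release the case and push the cover once more to be sure.

>>> {"fn": "send_rows", "kwargs": {"motion": [[[0,0,0,0,0.6],[0,0,0,0,0.6],[0,0,-2,0,0.4],[0,0,-6,0,0.4],[-1.5,2,-9,0,0.4],[-4,5,-9,0,0.4],[-7,8.5,-9,0,0.4],[-9.3,11.3,-8.5,0,0.4],[-9.3,11.3,-7,0,0.4],[-9.3,11.3,-5.6,0,0.4]]], "newtons": 25}}

```text
t: 7.0
ee_pos: [0.5902, 0.0262, 0.1311]
ee_rot: [-177.7, 0.2, 81.6]
contact_force: [-48.4, 5.8, 37.0]
grip_width: 0.0648
gripper_force: 24.7
```

>>> {"fn": "send_rows", "kwargs": {"motion": [[[0,0,0,0,0.1],[0,0,0,0,0],[0,0,0,0,0],[0,0.1,0,0,0],[0,0.2,0,0,0],[0,0.3,0,0,0],[0,0.4,0,0,0],[0,0.5,0,0,0],[0,0.5,0,0,0],[0,0.5,0,0,0]]]}}

```text
t: 8.0
ee_pos: [0.5917, 0.0259, 0.1284]
ee_rot: [-177.4, 0.2, 81.7]
contact_force: [-48.8, 4.9, 28.9]
grip_width: 0.0674
gripper_force: 26.3
```

Run:
```python
from h import *
im=env.grab_frame("side"); cv2.imwrite("pics/s2.png",cv2.resize(im[130:330,180:400,::-1],(660,600)))
w=env.grab_frame("wrist"); cv2.imwrite("pics/w2.png",w[:,:,::-1])
```

```text
(no output)
```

View pics/s2.png

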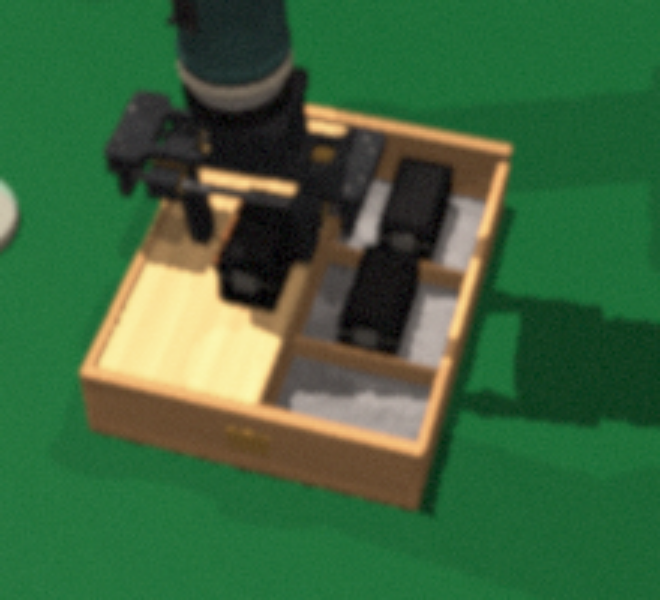

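View pics/w2.png

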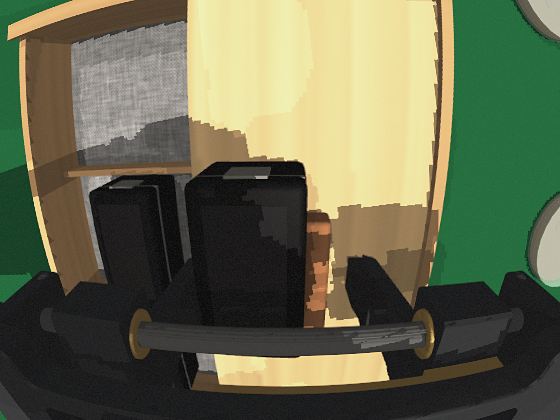

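The half-opened fingers had picked the left case up again, and it now stands on the cover against the near side of the rib. In the wrist view the case is at (245,260) and the rib at (318,265). The cover is pressed firmly open. I'll relieve the push and release.

>>> {"fn": "send_rows", "kwargs": {"motion": [[[0,-0.7,0,0,0.95],[0,-1.3,0,0,0.95],[0,-1.8,0,0,0.95],[0,-1.8,0,0,0.95],[0,-1.8,0,0,0.95],[0,-1.8,-1.5,0,0.95],[0,-1.8,-4,0,0.95],[0,-1.8,-7,0,0.95],[0,-1.8,-9,0,0.95],[0,-1.8,-9,0,0.95]]], "newtons": 40}}

```text
t: 9.1
ee_pos: [0.5956, 0.0267, 0.2281]
ee_rot: [179.5, -0.1, 81.7]
contact_force: [0.1, 1.2, 0.9]
grip_width: 0.0835
gripper_force: 0.0
```

Run:
```python
from h import *
s=env.state(); print(s["ee_pos"],s["ee_rot"],s["contact_force"],s["moment"],s["grip_width"])
w=env.grab_frame("wrist"); cv2.imwrite("pics/w3.png",w[:,:,::-1])
for c in ("wrist",):
  for n in ("cover_rib","case_left"):
    print(c,n,[(np.round(d["point"],4).tolist(),round(d["confidence"],2)) for d in env.search_frame(n,c)][:5])
```

```text
[0.59563875 0.02671957 0.22807106] [ 1.79480737e+02 -7.79329673e-02  8.16895035e+01] [0.07690231 1.1757622  0.93094868] [-0.09720258  0.0444119  -0.02815862] 0.08352339799328971
wrist cover_rib [([0.6146, 0.0694, 0.065], 0.72)]
wrist case_left [([0.5889, 0.0521, 0.1055], 0.69)]
```

View pics/w3.png

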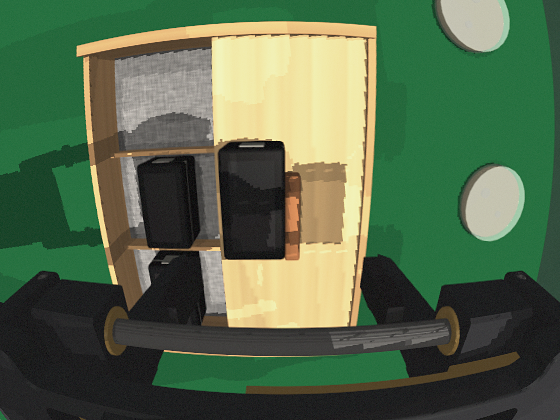

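```bash
cat >> h.py <<'E'
def wray(uv,z):
    i=env.camera_info("wrist"); K=i["mtx"]; s=env.state()
    d=np.array([uv[0]-K[0,2],uv[1]-K[1,2]]); r=np.hypot(*d); th=r/K[0,0]
    c=np.r_[d/r*np.sin(th),np.cos(th)]
    H=i["hand_eye"]; Rt=R.from_euler("xyz",s["ee_rot"],degrees=True)
    o=s["ee_pos"]+Rt.apply(H[:3,3]); v=Rt.apply(H[:3,:3]@c); return o+v*(z-o[2])/v[2]
def w2box(b,p):
    c,s=np.cos(b[2]),np.sin(b[2]); d=np.array(p[:2])-b[:2]; return np.array([c*d[0]+s*d[1],-s*d[0]+c*d[1],p[2]])
B=np.array([.54827,.03043,-.142])
E
python3 - <<'E'
from h import *
for uv in ((222,150),(284,150),(284,258),(221,258)):
    p=wray(uv,.105); print(uv,p.round(4),w2box(B,p).round(4))
p=wray((293,173),.077);print("rib",w2box(B,p)); p=wray((292,258),.077);print("rib",w2box(B,p))
print("tcp",w2box(B,env.state()["ee_pos"]))
for uv in ((78,46),(376,27),(376,38)): print(uv,w2box(B,wray(uv,.067)))
E
```

```text
(222, 150) [0.5635 0.087  0.105 ] [0.0071 0.0581 0.105 ]
(284, 150) [0.6015 0.081  0.105 ] [0.0455 0.0576 0.105 ]
(284, 258) [0.591  0.0082 0.105 ] [ 0.0454 -0.0159  0.105 ]
(221, 258) [0.5478 0.0141 0.105 ] [ 0.0018 -0.0162  0.105 ]
rib [0.05208057 0.03702783 0.077     ]
rib [ 0.05182463 -0.03029573  0.077     ]
tcp [0.04413367 0.00256226 0.22229852]
(78, 46) [-0.12122309  0.14734008  0.067     ]
(376, 27) [0.11327007 0.14657382 0.067     ]
(376, 38) [0.11313311 0.13790665 0.067     ]
```

In the wrist view the case stands upright on the cover at px (222–284, 143–258). That puts its centre about 1.6 cm nearer the robot and 2 cm to the left of the TCP. I'll regrip it above the rib.

>>> {"fn": "send_rows", "kwargs": {"motion": [[[0.7,-0.6,1,0,0.92],[1.6,-1.3,3,0,0.92],[2,-1.6,5,0,0.92],[2,-1.6,7,0,0.92],[2,-1.6,8,0,0.92],[2,-1.6,8.3,0,0.92],[2,-1.6,8.3,0,0.4],[2,-1.6,8.3,0,0.3],[2,-1.6,8.3,0,0.3],[2,-1.6,8.3,0,0.3]]], "newtons": 40}}

```text
t: 10.25
ee_pos: [0.5805, 0.0488, 0.1413]
ee_rot: [179.9, -0.0, 81.7]
contact_force: [-2.2, 0.2, 5.8]
grip_width: 0.0508
gripper_force: 5.2
```

>>> {"fn": "send_rows", "kwargs": {"motion": [[[0,0,0,0,0.3],[0,0,0,0,0.3],[0,0,0,0,0.3],[0,0,-0.6,0,0.3],[0,0,-2,0,0.3],[0,0,-4,0,0.3],[0,0,-6,0,0.3],[0,0,-8,0,0.3],[0,0,-9.5,0,0.3],[0,0,-10,0,0.3]]]}}

```text
t: 11.25
ee_pos: [0.5805, 0.0489, 0.2422]
ee_rot: [179.8, -0.0, 81.7]
contact_force: [-0.0, -0.4, -3.0]
grip_width: 0.0436
gripper_force: 39.9
```

Run:
```python
from h import *
s=env.state(); print(s["ee_pos"],w2box(B,s["ee_pos"]),s["contact_force"],s["moment"],s["grip_width"],s["gripper_force"])
w=env.grab_frame("wrist"); w2=env.grab_frame("side"); cv2.imwrite("pics/ws4.png",np.hstack([cv2.resize(w,(400,300)),cv2.resize(w2[110:330,160:420],(400,338))[:300]])[:,:,::-1])
```

```text
[0.58047513 0.04891732 0.24222318] [0.02926459 0.02285902 0.24222318] [-0.0250678  -0.41335005 -2.96753162] [-0.09433961  0.02085235 -0.03915361] 0.04361656050568623 39.9306329630781
```

View pics/ws4.png

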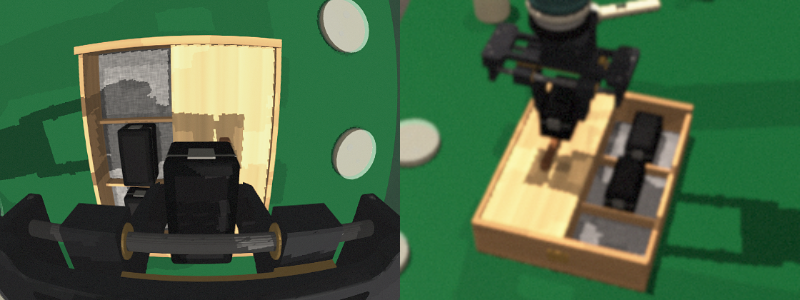

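The case hangs level in the grip over the cover, and the other two stand in their places. Now I'll shake it.

>>> {"fn": "send_rows", "kwargs": {"motion": [[[0,-2,0,0,0.3],[0,-5,0,0,0.3],[0,-8,0,0,0.3],[0,-8.8,0,0,0.3],[4.5,-8.8,0,0,0.3],[9,-8.8,0,0,0.3],[9,-8.8,0,0,0.3],[9,-8.8,0,0,0.3],[9,-8.8,0,0,0.3],[9,-8.8,0,0,0.3]]]}}

```text
t: 12.35
ee_pos: [0.5054, 0.1496, 0.2392]
ee_rot: [-180.0, 0.0, 81.6]
contact_force: [-0.2, 0.2, -2.8]
grip_width: 0.0435
gripper_force: 39.9
```

```bash
cat >> h.py <<'E'
def mom(n=6):
    M=[];F=[]
    for _ in range(n): env.grab_frame("top"); s=env.state(); M.append(s["moment"]); F.append(s["contact_force"])
    M=np.array(M); ax=np.array([np.cos(B[2]),np.sin(B[2])])
    print("t",s["t"],"m_boxx",(M[:,:2]@ax).round(3),"mean",(M[:,:2]@ax).mean().round(4),"M",M.mean(0).round(3),"F",np.mean(F,0).round(2),"pos",s["ee_pos"].round(4),"box",w2box(B,s["ee_pos"]).round(4),s["ee_rot"].round(1),s["grip_width"].round(4))
E
python3 -c "
from h import *
mom()"
```

```text
Traceback (most recent call last):
  File "h.py", line 29, in mom
    print("t",s["t"],"m_boxx",(M[:,:2]@ax).round(3),"mean",(M[:,:2]@ax).mean().round(4),"M",M.mean(0).round(3),"F",np.mean(F,0).round(2),"pos",s["ee_pos"].round(4),"box",w2box(B,s["ee_pos"]).round(4),s["ee_rot"].round(1),s["grip_width"].round(4))
                                                                                                                                                                                                                             ^^^^^^^^^^^^^^^^^^^^^
AttributeError: 'float' object has no attribute 'round'
```

>>> {"fn": "send_rows", "kwargs": {"motion": [[[-4.5,0,0,0,0.3],[-9,0,0,0,0.3],[-9,0,0,0,0.3],[-9,0,0,0,0.3],[-9,0,0,0,0.3],[-9,0,0,0,0.3],[-9,0,0,0,0.3],[-9,0,0,0,0.3],[-9,0,0,0,0.3],[-9,0,0,0,0.3]]]}}

```text
t: 13.65
ee_pos: [0.4925, 0.0619, 0.2396]
ee_rot: [-180.0, 0.0, 81.7]
contact_force: [-0.6, 1.6, -2.7]
grip_width: 0.0436
gripper_force: 39.9
```

```bash
python3 -c "
from h import *
mom()
w=env.grab_frame('wrist'); cv2.imwrite('pics/w5.png',w[:,:,::-1])"
```

```text
Traceback (most recent call last):
  File "h.py", line 29, in mom
    print("t",s["t"],"m_boxx",(M[:,:2]@ax).round(3),"mean",(M[:,:2]@ax).mean().round(4),"M",M.mean(0).round(3),"F",np.mean(F,0).round(2),"pos",s["ee_pos"].round(4),"box",w2box(B,s["ee_pos"]).round(4),s["ee_rot"].round(1),s["grip_width"].round(4))
                                                                                                                                                                                                                             ^^^^^^^^^^^^^^^^^^^^^
AttributeError: 'float' object has no attribute 'round'
```

Fix the helper and read again. The case is now at rest after a stroke to the right.

```bash
sed -i 's/s\["grip_width"\].round(4)/round(s["grip_width"],4)/' h.py; python3 -c "
from h import *
mom()"
```

```text
t 14.25 m_boxx [-0.101 -0.099 -0.064 -0.133 -0.135 -0.068] mean -0.1002 M [-0.088  0.09   0.022] F [-0.38  0.17 -2.73] pos [0.4925 0.0615 0.2397] box [-0.0596  0.0229  0.2397] [-180.     0.    81.7] 0.0435
```

>>> {"fn": "send_rows", "kwargs": {"motion": [[[4.5,0,0,0,0.3],[9,0,0,0,0.3],[9,0,0,0,0.3],[9,0,0,0,0.3],[9,0,0,0,0.3],[9,0,0,0,0.3],[9,0,0,0,0.3],[9,0,0,0,0.3],[9,0,0,0,0.3],[9,0,0,0,0.3]]]}}

```text
t: 15.25
ee_pos: [0.5055, 0.1504, 0.2398]
ee_rot: [180.0, -0.0, 81.7]
contact_force: [-0.4, 0.4, -2.6]
grip_width: 0.0435
gripper_force: 39.9
```

```bash
python3 -c "
from h import *
mom()
w=env.grab_frame('wrist'); cv2.imwrite('pics/w5.png',w[:,:,::-1])"
```

```text
t 15.55 m_boxx [-0.067 -0.05  -0.047 -0.089 -0.032 -0.1  ] mean -0.0641 M [-0.057  0.056  0.027] F [ 0.35  0.25 -2.88] pos [0.5055 0.1507 0.2397] box [-0.0594  0.113   0.2397] [-180.     0.    81.7] 0.0438
```

View pics/w5.png

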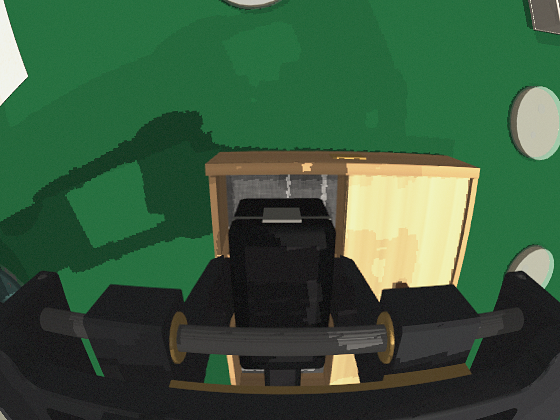

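```bash
python3 -c "
from h import *
t=env.state()['ee_pos']
for uv,z in (((281,200),.160),((281,222),.204),((232,225),.204),((334,225),.204),((281,369),.204)): print((w2box(B,wray(uv,z))-w2box(B,t)).round(4))"
```

```text
[-0.0004  0.0343 -0.0797]
[-0.0003  0.0388 -0.0357]
[-0.0194  0.0376 -0.0357]
[ 0.0204  0.0374 -0.0357]
[-0.0006 -0.0409 -0.0357]
```

>>> {"fn": "send_rows", "kwargs": {"motion": [[[-1,0.05,1,0,0.3],[-1.6,0.05,4,0,0.3],[-1.6,0.05,7.5,0,0.3],[-1.6,0.05,11,0,0.3],[-1.6,0.05,13.4,0,0.3],[-1.6,0.05,14.6,0,0.3],[-1.6,0.05,15.2,0,0.3],[-1.6,0.05,15.2,0,0.3],[-1.6,0.05,15.2,0,0.65],[-1.6,0.05,15.2,0,0.65]]]}}

```text
t: 16.6
ee_pos: [0.5054, 0.1351, 0.0895]
ee_rot: [179.8, -0.1, 81.7]
contact_force: [0.1, -0.5, 0.1]
grip_width: 0.0563
gripper_force: 0.0
```

>>> {"fn": "send_rows", "kwargs": {"motion": [[[0,0,0,0,0.65],[0,0,-1.5,0,0.65],[0,0,-4.5,0,0.65],[0,0,-8,0,0.65],[-1.5,0,-11,0,0.65],[-4.5,0,-13,0,0.65],[-7.5,0,-13,0,0.65],[-9.2,0,-13,0,0.65],[-9.6,0,-13,0,0.65],[-9.6,0,-13,0,0.65]]]}}

```text
t: 17.6
ee_pos: [0.49, 0.0395, 0.2182]
ee_rot: [179.9, -0.0, 81.6]
contact_force: [-1.0, -0.0, -0.3]
grip_width: 0.0574
gripper_force: 0.0
```

```bash
python3 -c "
from h import *
w=env.grab_frame('wrist'); cv2.imwrite('pics/w6.png',w[:,:,::-1])
s=env.state();print(s['ee_pos'],w2box(B,s['ee_pos']))
print([(w2box(B,np.array(d['point'])).round(4).tolist(),d['confidence']) for d in env.search_frame('case_left','wrist')])"
```

```text
[0.48998855 0.04001619 0.21799018] [-0.05905152  0.00124152  0.21799018]
[([-0.0528, 0.0923, 0.0504], 0.9)]
```

View pics/w6.png

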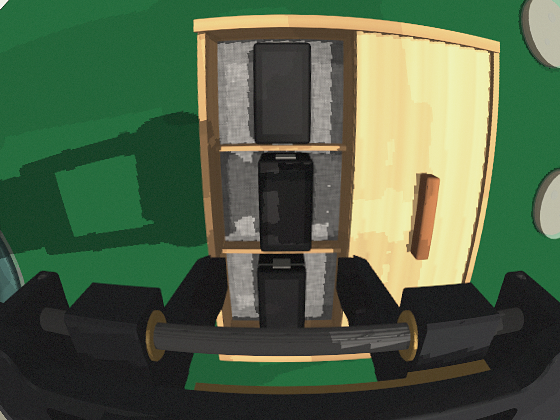

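```bash
python3 -c "
from h import *
for uv in ((259,165),(313,165),(258,249),(311,249),(254,140),(309,140),(281,44)): print(uv,w2box(B,wray(uv,.05)).round(4))
for uv in ((218,145),(344,148),(225,249),(343,250)): print('bay',uv,w2box(B,wray(uv,.026)).round(4))"
```

```text
(259, 165) [-0.0767  0.0378  0.05  ]
(313, 165) [-0.0347  0.0377  0.05  ]
(258, 249) [-0.0794 -0.0341  0.05  ]
(311, 249) [-0.0344 -0.0343  0.05  ]
(254, 140) [-0.0802  0.0574  0.05  ]
(309, 140) [-0.0381  0.0573  0.05  ]
(281, 44) [-0.0592  0.1315  0.05  ]
bay (218, 145) [-0.1133  0.0513  0.026 ]
bay (344, 148) [-0.0059  0.0482  0.026 ]
bay (225, 249) [-0.1126 -0.0458  0.026 ]
bay (343, 250) [-0.0016 -0.0473  0.026 ]
```

All three cases stand in their places. The middle one, at px (258–312, 155–250), is 3 mm from the TCP. I'll grip it next.

>>> {"fn": "send_rows", "kwargs": {"motion": [[[0,0.2,1,0,0.65],[0,0.2,3.5,0,0.65],[0,0.2,7,0,0.65],[0,0.2,10,0,0.65],[0,0.2,12.3,0,0.65],[0,0.2,13.5,0,0.65],[0,0.2,13.9,0,0.65],[0,0.2,13.9,0,0.35],[0,0.2,13.9,0,0.3],[0,0.2,13.9,0,0.3]]]}}

```text
t: 18.7
ee_pos: [0.4926, 0.0396, 0.0797]
ee_rot: [179.9, -0.0, 81.7]
contact_force: [-0.5, -0.7, -2.8]
grip_width: 0.0439
gripper_force: 40.0
```

>>> {"fn": "send_rows", "kwargs": {"motion": [[[0,0,0,0,0.3],[0,0,-1.5,0,0.3],[0,0,-4.5,0,0.3],[0,0,-8,0,0.3],[0,0,-11.5,0,0.3],[0,0,-14,0,0.3],[0,0,-15.5,0,0.3],[0,0,-15.5,0,0.3],[0,0,-15.5,0,0.3],[0,0,-15.5,0,0.3]]]}}

```text
t: 19.7
ee_pos: [0.4907, 0.0394, 0.2322]
ee_rot: [-179.9, 0.0, 81.7]
contact_force: [0.5, -0.6, -3.3]
grip_width: 0.0438
gripper_force: 40.0
```

>>> {"fn": "send_rows", "kwargs": {"motion": [[[4.5,0,0,0,0.3],[9,0,0,0,0.3],[9,0,0,0,0.3],[9,0,0,0,0.3],[9,0,0,0,0.3],[9,0,0,0,0.3],[9,0,0,0,0.3],[9,0,0,0,0.3],[9,0,0,0,0.3],[9,0,0,0,0.3]]]}}

```text
t: 20.7
ee_pos: [0.5048, 0.1282, 0.2338]
ee_rot: [180.0, -0.0, 81.7]
contact_force: [-1.1, 0.3, -1.9]
grip_width: 0.0431
gripper_force: 40.0
```

```bash
python3 -c "
from h import *
mom(12)"
```

```text
t 21.3 m_boxx [-0.145 -0.136 -0.108 -0.119 -0.145 -0.151 -0.086 -0.048 -0.107 -0.135
 -0.126 -0.082] mean -0.1157 M [-0.108  0.065 -0.006] F [ 0.3   0.14 -2.43] pos [0.5048 0.1286 0.2337] box [-0.0569  0.091   0.2337] [180.   -0.   81.7] 0.0437
```

>>> {"fn": "send_rows", "kwargs": {"motion": [[[-4.5,0,0,0,0.3],[-9,0,0,0,0.3],[-9,0,0,0,0.3],[-9,0,0,0,0.3],[-9,0,0,0,0.3],[-9,0,0,0,0.3],[-9,0,0,0,0.3],[-9,0,0,0,0.3],[-9,0,0,0,0.3],[-9,0,0,0,0.3]]]}}

```text
t: 22.3
ee_pos: [0.4918, 0.0397, 0.2337]
ee_rot: [-180.0, -0.0, 81.7]
contact_force: [0.5, -0.2, -2.5]
grip_width: 0.0439
gripper_force: 40.0
```

```bash
python3 -c "
from h import *
mom(12)"
```

```text
t 22.9 m_boxx [-0.001 -0.05  -0.026 -0.059 -0.051 -0.022 -0.043 -0.094 -0.059 -0.041
 -0.097 -0.093] mean -0.053 M [-0.043  0.076 -0.004] F [-0.04 -0.09 -2.45] pos [0.4918 0.0394 0.2337] box [-0.0572  0.0009  0.2337] [180.    0.   81.7] 0.0438
```

Middle case: the moment is -0.116 after the left stroke and -0.053 after the right one. That is close to the 0.068 Nm expected from a loose eyepiece, with the right sign. I'll put it back and check the right one.

>>> {"fn": "send_rows", "kwargs": {"motion": [[[0,0,1.5,0,0.3],[0,0,5,0,0.3],[0,0,8.5,0,0.3],[0,0,12,0,0.3],[0,0,14,0,0.3],[0,0,15,0,0.3],[0,0,15.4,0,0.3],[0,0,15.4,0,0.3],[0,0,15.4,0,0.65],[0,0,15.4,0,0.65]]]}}

```text
t: 23.9
ee_pos: [0.4933, 0.0395, 0.0812]
ee_rot: [179.8, -0.0, 81.7]
contact_force: [-0.2, 0.0, -0.0]
grip_width: 0.0564
gripper_force: 0.0
```

>>> {"fn": "send_rows", "kwargs": {"motion": [[[0,0,0,0,0.65],[0,-0.1,-1.5,0,0.65],[0,-0.2,-4.5,0,0.65],[0,-0.2,-8,0,0.65],[-1.5,-0.2,-11,0,0.65],[-4.5,-0.2,-13,0,0.65],[-7.5,-0.2,-14,0,0.65],[-9.2,-0.2,-14,0,0.65],[-9.6,-0.2,-14,0,0.65],[-9.6,-0.2,-14,0,0.65]]]}}

```text
t: 24.9
ee_pos: [0.4759, -0.0555, 0.2198]
ee_rot: [180.0, -0.0, 81.6]
contact_force: [-0.4, -0.5, -0.3]
grip_width: 0.0572
gripper_force: 0.0
```

```bash
python3 -c "
from h import *
w=env.grab_frame('wrist'); cv2.imwrite('pics/w7.png',w[:,:,::-1])
s=env.state();print(s['ee_pos'],w2box(B,s['ee_pos']))
print([(w2box(B,np.array(d['point'])).round(4).tolist(),d['confidence']) for d in env.search_frame('case_left','wrist')])"
```

```text
[ 0.47580908 -0.0549785   0.21953979] [-0.05964431 -0.09480376  0.21953979]
[([-0.0543, 0.0599, 0.0495], 0.82)]
```

View pics/w7.png

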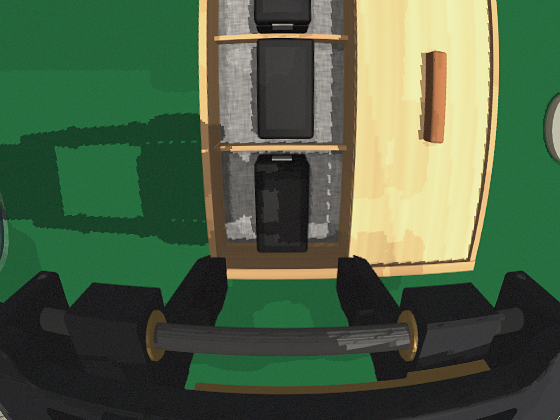

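The middle case stands in its place again. The right case, at px (255–308, 155–250), lies right below the tool.

>>> {"fn": "send_rows", "kwargs": {"motion": [[[0,0,1,0,0.65],[0,0,3.5,0,0.65],[0,0,7,0,0.65],[0,0,10,0,0.65],[0,0,12.3,0,0.65],[0,0,13.5,0,0.65],[0,0,14,0,0.65],[0,0,14,0,0.35],[0,0,14,0,0.3],[0,0,14,0,0.3]]]}}

```text
t: 26.0
ee_pos: [0.4767, -0.0553, 0.0807]
ee_rot: [179.9, 0.0, 81.7]
contact_force: [0.1, 0.2, -3.6]
grip_width: 0.0438
gripper_force: 40.0
```

>>> {"fn": "send_rows", "kwargs": {"motion": [[[0,0,0,0,0.3],[0,0,-1.5,0,0.3],[0,0,-4.5,0,0.3],[0,0,-8,0,0.3],[0,0,-11.5,0,0.3],[0,0,-14,0,0.3],[0,0,-15.5,0,0.3],[0,0,-15.5,0,0.3],[0,0,-15.5,0,0.3],[0,0,-15.5,0,0.3]]]}}

```text
t: 27.0
ee_pos: [0.4749, -0.0551, 0.2332]
ee_rot: [-179.9, -0.0, 81.7]
contact_force: [0.2, 0.1, -2.3]
grip_width: 0.0436
gripper_force: 40.0
```

>>> {"fn": "send_rows", "kwargs": {"motion": [[[4.5,0,0,0,0.3],[9,0,0,0,0.3],[9,0,0,0,0.3],[9,0,0,0,0.3],[9,0,0,0,0.3],[9,0,0,0,0.3],[9,0,0,0,0.3],[9,0,0,0,0.3],[9,0,0,0,0.3],[9,0,0,0,0.3]]]}}

```text
t: 28.0
ee_pos: [0.489, 0.0335, 0.2348]
ee_rot: [180.0, -0.0, 81.7]
contact_force: [-0.4, 0.2, -2.3]
grip_width: 0.0438
gripper_force: 40.0
```

```bash
python3 -c "
from h import *
mom(14)"
```

```text
t 28.7 m_boxx [-0.095 -0.074 -0.048 -0.067 -0.088 -0.108 -0.092 -0.096 -0.13  -0.108
 -0.076 -0.049 -0.069 -0.055] mean -0.0825 M [-0.071  0.085 -0.007] F [ 0.1   0.   -2.54] pos [0.489  0.0338 0.2347] box [-0.0592 -0.005   0.2347] [180.    0.   81.7] 0.0435
```

>>> {"fn": "send_rows", "kwargs": {"motion": [[[-4.5,0,0,0,0.3],[-9,0,0,0,0.3],[-9,0,0,0,0.3],[-9,0,0,0,0.3],[-9,0,0,0,0.3],[-9,0,0,0,0.3],[-9,0,0,0,0.3],[-9,0,0,0,0.3],[-9,0,0,0,0.3],[-9,0,0,0,0.3]]]}}

```text
t: 29.7
ee_pos: [0.476, -0.055, 0.2347]
ee_rot: [-180.0, -0.0, 81.7]
contact_force: [-1.3, -0.5, -3.3]
grip_width: 0.0437
gripper_force: 40.0
```

```bash
python3 -c "
from h import *
mom(14)"
```

```text
t 30.4 m_boxx [-0.079 -0.086 -0.077 -0.07  -0.067 -0.048 -0.103 -0.141 -0.103 -0.098
 -0.046 -0.075 -0.049 -0.112] mean -0.0824 M [-0.073  0.074 -0.005] F [-0.19 -0.23 -2.7 ] pos [ 0.476  -0.0553  0.2347] box [-0.0595 -0.0951  0.2347] [180.   -0.   81.7] 0.0437
```

The right case shows no change (-0.0825 against -0.0824), so the middle case is the one that rattles. I'll return the right one.

>>> {"fn": "send_rows", "kwargs": {"motion": [[[0,0,1.5,0,0.3],[0,0,5,0,0.3],[0,0,8.5,0,0.3],[0,0,12,0,0.3],[0,0,14,0,0.3],[0,0,15,0,0.3],[0,0,15.4,0,0.3],[0,0,15.4,0,0.3],[0,0,15.4,0,0.65],[0,0,15.4,0,0.65]]]}}

```text
t: 31.4
ee_pos: [0.4776, -0.0555, 0.0822]
ee_rot: [179.8, 0.0, 81.7]
contact_force: [-0.1, 0.3, -0.9]
grip_width: 0.0564
gripper_force: 0.0
```

>>> {"fn": "send_rows", "kwargs": {"motion": [[[0,0,0,0,0.65],[0,0,-1.5,0,0.65],[0,0,-4.5,0,0.65],[0,0,-8,0,0.65],[1.5,0,-11,0,0.65],[4.5,0.1,-13,0,0.65],[7.5,0.2,-14,0,0.65],[9.2,0.2,-14,0,0.65],[9.6,0.2,-14,0,0.65],[9.6,0.2,-14,0,0.65]]]}}

```text
t: 32.4
ee_pos: [0.4917, 0.0397, 0.2208]
ee_rot: [180.0, 0.0, 81.8]
contact_force: [0.6, 0.3, -0.3]
grip_width: 0.0578
gripper_force: 0.0
```

```bash
python3 -c "
from h import *
s=env.state();print(s['ee_pos'],w2box(B,s['ee_pos']))"
```

```text
[0.49169559 0.03972983 0.22075892] [-0.05732112  0.00119964  0.22075892]
```

>>> {"fn": "send_rows", "kwargs": {"motion": [[[0,0,1,0,0.65],[0,0,3.5,0,0.65],[0,0,7,0,0.65],[0,0,10,0,0.65],[0,0,12.3,0,0.65],[0,0,13.5,0,0.65],[0,0,14,0,0.65],[0,0,14,0,0.35],[0,0,14,0,0.3],[0,0,14,0,0.3]]]}}

```text
t: 33.4
ee_pos: [0.4926, 0.0394, 0.0817]
ee_rot: [179.9, -0.0, 81.7]
contact_force: [0.5, 0.1, -2.0]
grip_width: 0.0434
gripper_force: 40.0
```

>>> {"fn": "send_rows", "kwargs": {"motion": [[[0,0,0,0,0.3],[0,0,-1,0,0.3],[0,0,-3.5,0,0.3],[0,0,-7,0,0.3],[0,0,-10.5,0,0.3],[0,0,-14,0,0.3],[0,0,-17,0,0.3],[0,0,-19.5,0,0.3],[0,0,-20.5,0,0.3],[0,0,-20.5,0,0.3]]]}}

```text
t: 34.4
ee_pos: [0.4925, 0.0395, 0.2878]
ee_rot: [179.8, -0.0, 81.7]
contact_force: [0.5, 0.1, -2.5]
grip_width: 0.0437
gripper_force: 40.0
```

>>> {"fn": "send_rows", "kwargs": {"motion": [[[0,1,0,0,0.3],[0,3,0,0,0.3],[0,5.5,0,0,0.3],[0,8,0,0,0.3],[0,10.5,0,0,0.3],[0,11.8,0,0,0.3],[0,12.4,0,0,0.3],[0,12.4,0,0,0.3],[0,12.4,0,0,0.3],[0,12.4,0,0,0.3]]]}}

```text
t: 35.4
ee_pos: [0.6136, 0.0217, 0.2856]
ee_rot: [-180.0, 0.0, 81.7]
contact_force: [0.2, -0.2, -2.4]
grip_width: 0.0436
gripper_force: 40.0
```

```bash
python3 -c "
from h import *
mom(10)
w=env.grab_frame('wrist'); w2=env.grab_frame('side'); cv2.imwrite('pics/ws8.png',np.hstack([cv2.resize(w,(400,300)),cv2.resize(w2[110:330,160:420],(400,338))[:300]])[:,:,::-1])"
```

```text
t 35.9 m_boxx [-0.069 -0.065 -0.05  -0.109 -0.085 -0.091 -0.013 -0.065 -0.041 -0.065] mean -0.0654 M [-0.056  0.072 -0.006] F [ 0.08  0.12 -2.6 ] pos [0.6145 0.0216 0.2858] box [0.0668 0.0006 0.2858] [180.   -0.   81.7] 0.0438
```

View pics/ws8.png

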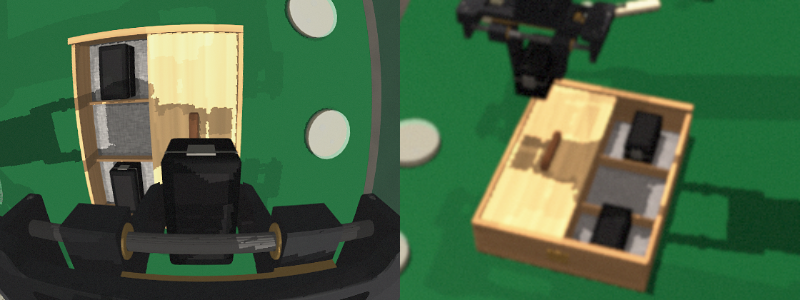

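The middle case is held level over the open cover, and the other two stand in their places. One more stroke to the left will confirm the verdict.

>>> {"fn": "send_rows", "kwargs": {"motion": [[[4.5,0,0,0,0.3],[9,0,0,0,0.3],[9,0,0,0,0.3],[9,0,0,0,0.3],[9,0,0,0,0.3],[9,0,0,0,0.3],[9,0,0,0,0.3],[9,0,0,0,0.3],[9,0,0,0,0.3],[9,0,0,0,0.3]]]}}

```text
t: 37.0
ee_pos: [0.6275, 0.1103, 0.2858]
ee_rot: [180.0, 0.0, 81.7]
contact_force: [0.1, 0.1, -2.2]
grip_width: 0.0436
gripper_force: 40.0
```

```bash
python3 -c "
from h import *
mom(16)"
```

```text
t 37.8 m_boxx [-0.112 -0.083 -0.073 -0.082 -0.089 -0.103 -0.128 -0.106 -0.176 -0.146
 -0.081 -0.155 -0.136 -0.164 -0.116 -0.17 ] mean -0.1199 M [-0.109  0.087 -0.006] F [ 0.01 -0.05 -2.68] pos [0.6275 0.1106 0.2857] box [0.0671 0.0906 0.2857] [-180.    -0.    81.7] 0.0432
```

The second pair, -0.065 to -0.120, agrees. I'll bring it gently back to the middle and hand in.

>>> {"fn": "send_rows", "kwargs": {"motion": [[[-0.7,0,0,0,0.3],[-2.2,0,0,0,0.3],[-4,0,0,0,0.3],[-5.8,0,0,0,0.3],[-7.5,0,0,0,0.3],[-8.6,0,0,0,0.3],[-9,0,0,0,0.3],[-9,0,0,0,0.3],[-9,0,0,0,0.3],[-9,0,0,0,0.3]]]}}

```text
t: 38.8
ee_pos: [0.6146, 0.0221, 0.2857]
ee_rot: [180.0, -0.0, 81.7]
contact_force: [-0.3, -0.8, -2.6]
grip_width: 0.044
gripper_force: 40.0
```

```bash
python3 -c "
from h import *
mom(4); print(env.sign_off())"
```

```text
t 39.0 m_boxx [-0.107 -0.104 -0.098 -0.126] mean -0.1085 M [-0.097  0.089 -0.007] F [-0.62 -0.39 -2.57] pos [0.6146 0.0221 0.2857] box [0.0668 0.0011 0.2857] [-180.    -0.    81.7] 0.0436
the job is handed in; nothing more can be done
None
```

Handed in at 39 s: cover open, all three cases shaken and the other two back in place, the rattling middle case held level about 15 cm above the opened cover; the left case was once lifted by mistake, set on the cover and pressed against the rib at about 49 N wrist force, and the hand-in returned no verdict.

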